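# Stamp the top price tag

### The job

Take the self-inking stamp out of its tray, set it down square inside the outline printed on the top tag of the pile of hanging tags (the tags with clipped corners and a hole), and push its handle right down to the stop for a moment so that it prints; do not lean on it with more than 30 N. Print nothing else with it, then stand it back upright on the floor of the empty bay of its tray and let go, leaving the other things where they are.

Things in the scene. Friction and masses are not known exactly. Their poses are not given: they have to be found in the camera images.
- stamp_handle (a joint): how far the stamp's handle is pushed down into its frame, m: 0 = fully up (at rest), 0.020 = down on its stop. A spring holds it up: about 4 N starts it moving, about 12 N reaches the stop (400 N/m); beyond the stop the handle gives no more and the force climbs steeply. The die prints over the last 8 mm or so of the stroke.
- stamp_grip (a point): where to hold the stamp: centre of its black handle, a block 68 mm (x) by 42 mm (y) and 46 mm tall with this point 3 mm above its middle and 22 mm below its top. At rest this point is 90 mm above the foot's underside; it goes down with the handle. Grip across y.
- stamp_foot (a point): centre of the underside of the stamp's grey rectangular foot, 72 mm (x) by 48 mm (y). z is up through the stamp; x is its long side, y its short side. The whole stamp is 112 mm tall and weighs about 180 g. The foot must not be pushed with more than 30 N.
- tag_target (a point): point straight above the centre of the 84 (x) by 60 mm (y) outline printed on the top tag, level with the rim of the fixed wooden tag box, 56 mm above the table. x points along the tags to their holed, clipped end; z up. The fixed pile, springy by 1 mm per 10 N, has its top somewhere from 4 to 30 mm below the rim (not told: feel or see it). Box inside 160 by 88 mm, outline centre 16 mm off its middle, walls 5 mm.
- card_rim (a point): centre, at rim height (56 mm), of the other, similar wooden box, which holds plain rectangular ruled cards without hole or outline: not to be stamped
- stamp_bay (a point): centre of the floor of the stamp's bay in the fixed wooden stamp tray, 4 mm above the table. The bay is 100 mm (x) by 86 mm (y) inside, its walls stand 12 mm above its floor. At the start the stamp stands here, somewhere within 8 mm of the middle and turned by up to 0.2 rad.
- round_stamp: the short round wooden hand stamp (42 mm wide, 72 tall) standing in the far bay of the stamp tray; origin at the centre of its underside. Bystander: leave it.
- bell: steel counter bell, 80 mm wide, 53 tall; origin at the centre of its underside. Bystander: leave it.
- bud_vase: small round vase, 64 mm wide, 90 tall; origin at the centre of its underside. Bystander: leave it.
- mug: mug, 80 mm wide, 88 tall; origin at the centre of its underside. Bystander: leave it.
- tea_tin: round tin, 76 mm wide, 95 tall; origin at the centre of its underside. Bystander: leave it.
There are look-alikes about, which are no part of the job. Leave any pink look-alike of the part that bears tag_target alone.

How it is judged (in metres and radians):
On the way:
1. the handle is held down on its stop while the stamp stands square inside the outline on the top tag (x of stamp_foot in the frame of tag_target between -0.006 and 0.006 m and y of stamp_foot in the frame of tag_target between -0.006 and 0.006 m and angle between the x axis of stamp_foot and the x axis of tag_target, either way round below 0.15 rad and angle between stamp_foot's own z axis and vertical below 0.1 rad and value of joint stamp_handle above 0.0195 m and contact force between stamp_c0 and tag_pile above 8 N), for 0.2 s.
At the end, for the whole second after the job is handed in: after the print, the stamp stands upright (within 3 degrees) at rest with its foot flat on the floor of its bay in the stamp tray, its handle fully up (within 2 mm), released (x of stamp_foot in the frame of stamp_bay between -0.018 and 0.018 m and y of stamp_foot in the frame of stamp_bay between -0.022 and 0.022 m and z of stamp_foot in the frame of stamp_bay below 0.004 m and angle between stamp_foot's own z axis and vertical below 0.06 rad and value of joint stamp_handle below 0.002 m and linear speed of stamp below 0.02 m/s); the robot touches nothing.
It fails at once if the stamp prints (handle more than 12 mm down) anywhere but square inside the tag's outline (foot within 6 mm in x and y and 0.15 rad of it) (value of joint stamp_handle above 0.012 m and not (x of stamp_foot in the frame of tag_target between -0.006 and 0.006 m and y of stamp_foot in the frame of tag_target between -0.006 and 0.006 m and angle between the x axis of stamp_foot and the x axis of tag_target, either way round below 0.15 rad and angle between stamp_foot's own z axis and vertical below 0.1 rad)).
It fails at once if the stamp's foot is pushed on anything with more than 30 N (contact force between stamp_c0 and anything else above 30 N).
It fails at once if a bystander is moved by more than 25 mm (distance of any of round_stamp, bell, bud_vase, mug, tea_tin from where it was at the start of the episode above 0.025 m).
It also fails if it takes over 69 s, if anything falls off the work surface, if the arm or the gripper's body presses on something with over 40 N, if the wrist force passes 120 N, or if a joint passes its speed limit or range.

### The arm

A 6-joint arm with a two-finger parallel gripper is mounted at the origin on the work surface. World frame = base frame: x ahead of the robot, y to its left, z up, the work surface at z = 0. Lengths are in mm, angles in rad, forces in N, time in s.
With the tool pointing down it reaches from about 350 to 775 mm from the base axis. Payload 7.3 kg.
Tool frame: the origin (TCP) lies between the finger pads; the fingertips stand 14 mm ahead of it and the grasp point (between the pads) lies 5 mm behind it; y points along the fingers, z is the direction in which the jaws open and shut, and the axes are right-handed (so a half turn about y gives the same grasp; the last joint's range is limited). The gripper opens to 92 mm and grips with 3 to 60 N. Pads are 19 mm wide; open, the fingers measure 130 mm over their backs; the gripper's body (75 mm by 190 mm) begins 47 mm behind the grasp point.
Start: joints at [1.088, 0.342, 1.524, -0, 1.275, -0.146], TCP at [173.483, 495.531, 203.641] pointing down, gripper open.
Joint ranges: [-2.53, 2.53], [-0.77, 2.02], [0.04, 2.7], [-1, 4.14], [0.28, 2.66], [-3.11, 3.11]. Speed limits (rad/s): [2.57, 2.57, 3.14, 3.14, 3.14, 3.14].

### API

Orientations are given as [roll, pitch, yaw] about the fixed x, y, z axes, in that order (R = Rz(yaw) Ry(pitch) Rx(roll)).
In Python, from plant import bot, vision, order gives the robot as it stands.
- The arm moves only by the tool apply_moves, never from a script. Its argument "rows" is a list of rows, each a list of 3 entries, a list of its own where there are three numbers: the shift along the tool's x, y, z in cm, then the turn about the tool's y in rad, then the finger opening in cm, from 0 to 9.18. A call has 1 to 5 rows; each row is the pose to reach, as a shift and turn from the pose measured when the call began, along the tool's axes at that moment; what a row does not reach only later rows make up. A row lasts 1/8 s, in which the tool goes at most 62.5 mm and 10.7 degrees, less where a joint would pass 70% of its speed; a pose out of reach is approached as far as the arm can. A call with a gripper value outside its range is refused whole. The fingers move at their own pace and stop on an object; the grip force is fixed at half the most. Time passes only in rows, so rows that repeat a pose let the fingers close. It gives the time, the measured TCP pose, the force and the opening at its end, in the units of the state.
- bot.get_obs(): the state, without advancing time (a new reading comes with each control period).
- vision.capture(name): name is "side" or "top"; returns the picture (480x640x3 uint8, red, green, blue); there is no depth.
- vision.camera_info(name): a dict with "mtx" (3x3 intrinsics, pixels), "rvec" (rotation vector, rad) and "tvec" (3), from world to camera coordinates, as OpenCV has them. Camera axes: x right, y down, z forward; pixel columns grow to the right and rows downward; lengths in mm; the calibration is good to about 2 mm. A picture is of the moment at which its call begins. camera_info takes no time and is no camera call.
- order.close_job(): hands the job in, once; it reports no verdict.
The state is a dict: "time": time; "joint_positions": joint angles; "dq": joint speeds; "tau": joint torques, N m; "tool_pos": TCP position; "tcp_rot": TCP orientation; "contact_force": force on the tool from outside, world axes, zero at the start; "moment": the same for the moment, N m; "grip_width": finger opening in mm.
Only numpy, scipy, OpenCV 4.12 (cv2) and the standard library are available. Lean on these libraries where they do the work, as an engineer would, in place of code of your own. Each camera call takes 0.05 s, during which the arm holds its last target.

## Working session

There is one attempt and no reset: what is moved stays moved. The work goes in short steps, Python scripts to look and compute and a tool call to move; the robot and the scene stay as the last step left them, time stands still between calls to the robot, and variables do not carry over. Pictures are saved under pics/ and viewed, and the job is handed in when it is done.

Besides the shell and the picture viewer there is one more tool, called after "Call:" as a command line: name --argument value ..., lists and objects as JSON in quotes. apply_moves: Moves the arm, as the interface text tells. Its arguments: {"type":"object","properties":{"rows":{"type":"array","items":{"type":"array"}}},"required":["rows"]}

```bash
ls; mkdir -p pics; python3 - <<'E'
from plant import bot,vision
import cv2
for n in("side","top"):
    im=vision.capture(n); cv2.imwrite(f"pics/{n}0.png",cv2.cvtColor(im,cv2.COLOR_RGB2BGR)); print(vision.camera_info(n))
print(bot.get_obs())
E
```

```text
pics
{'mtx': array([[509.74141522,   0.        , 316.26465408],
       [  0.        , 509.74141522, 238.20631961],
       [  0.        ,   0.        ,   1.        ]]), 'rvec': array([ 2.17292473, -0.85518437,  0.36113863]), 'tvec': array([-340.49505707,  318.0532377 ,  910.26437835])}
{'mtx': array([[567.46090937,   0.        , 326.61878513],
       [  0.        , 567.46090937, 229.81783109],
       [  0.        ,   0.        ,   1.        ]]), 'rvec': array([ 2.07601229, -2.15131064,  0.2328901 ]), 'tvec': array([  16.61084774,  516.79564481, 1280.85832028])}
{'time': 0.1, 'joint_positions': array([ 1.08799649e+00,  3.42609679e-01,  1.52487737e+00, -1.07071805e-05,
        1.27540119e+00, -1.45997033e-01]), 'dq': array([-0.00108852, -0.00328452, -0.00119247, -0.00339819,  0.00156336,
       -0.00196809]), 'tau': array([ 2.02216492e-03, -4.32002699e+01, -2.44697696e+01,  7.19836378e-02,
        5.25152113e-02, -2.86623538e-05]), 'tool_pos': array([173.30302322, 495.17585122, 203.05238936]), 'tcp_rot': array([-1.57207962e+00,  1.78349954e-04, -3.36799798e-01]), 'contact_force': array([ 1.0930767 , -0.85241576,  0.64324344]), 'moment': array([-0.0083203 , -0.02519355, -0.01617241]), 'grip_width': 91.48922771171749}
```

View pics/side0.png

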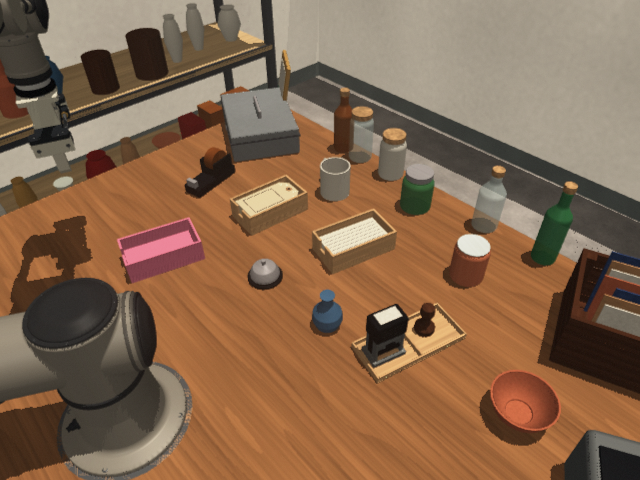

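View pics/top0.png

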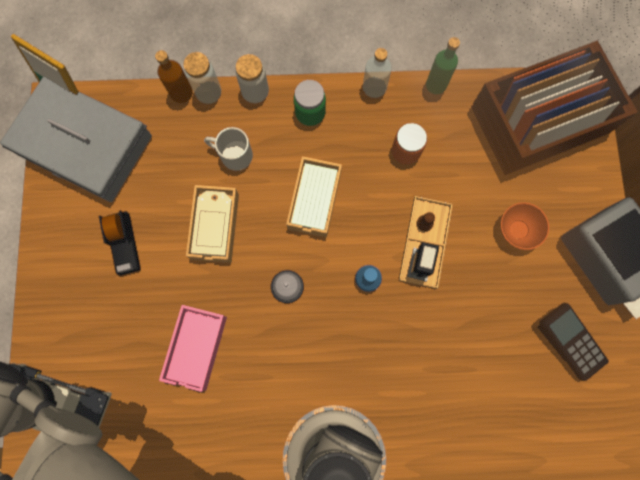

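The top view shows these candidates:
- **Tag pile:** the wooden box at (212,223) holds a tag with a hole, clipped corners and an outline. The box at (315,197) holds ruled cards, so it is not the one. The pink box at (193,348) is the look-alike.
- **Stamp:** the black block with a white top at (425,262) is the self-inking stamp. The round stamp at (427,221), the dark object at (120,243) and the bell at (287,286) are not.

I choose (212,223) and (425,262), and will check both in close crops.

```bash
cat > h.py <<'E'
import numpy as np,cv2
from plant import bot,vision
def cam(n):
    c=vision.camera_info(n);R=cv2.Rodrigues(c['rvec'])[0];t=np.array(c['tvec']).ravel()
    return c['mtx'],R,t
def ray(n,px,z):
    K,R,t=cam(n);C=-R.T@t;d=R.T@np.linalg.inv(K)@np.array([px[0],px[1],1.]);s=(z-C[2])/d[2];return C+s*d
def proj(n,P):
    K,R,t=cam(n);p=K@(R@np.asarray(P,float)+t);return p[:2]/p[2]
def tri(pt,ps):
    A=[];b=[]
    for n,px in(("top",pt),("side",ps)):
        K,R,t=cam(n);C=-R.T@t;d=R.T@np.linalg.inv(K)@np.array([*px,1.]);d/=np.linalg.norm(d);M=np.eye(3)-np.outer(d,d);A.append(M);b.append(M@C)
    return np.linalg.lstsq(np.vstack(A),np.hstack(b),rcond=None)[0]
E
python3 - <<'E'
import cv2,numpy as np
from h import *
t=cv2.imread("pics/top0.png");s=cv2.imread("pics/side0.png")
def c(im,x,y,w,h,f=4): return cv2.resize(im[y:y+h,x:x+w],None,fx=f,fy=f,interpolation=cv2.INTER_CUBIC)
a=np.hstack([c(t,165,175,100,100),c(t,380,190,100,100)])
cv2.imwrite("pics/c1.png",a)
a=np.hstack([c(s,220,160,100,80),c(s,345,290,125,95)[:320,:400]])
cv2.imwrite("pics/c2.png",a)
for n in("top","side"):
    K,R,tt=cam(n);print(n,-R.T@tt)
E
```

```text
top [ 237.72892002   14.59262288 1360.59682175]
side [ -52.78852399 -577.17182459  842.47376282]
```

View pics/c1.png

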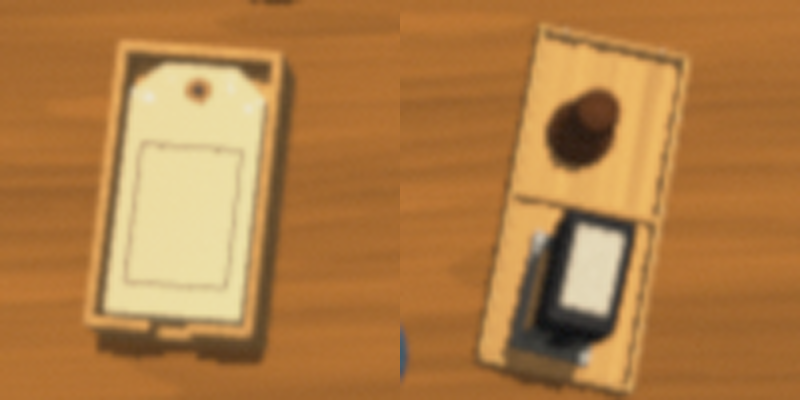

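View pics/c2.png

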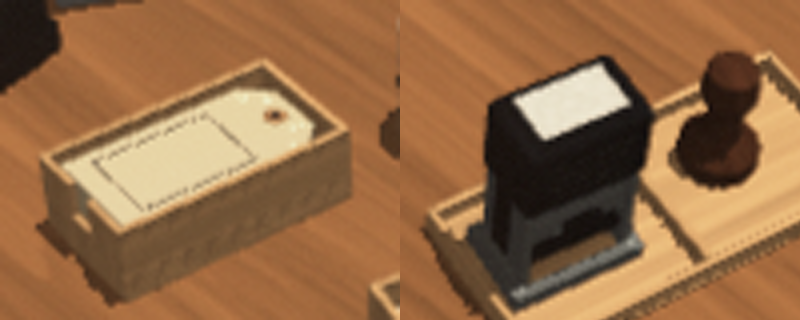

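The crops confirm both choices. The tag pile has the hole, clipped corners and an outline. The stamp is a black handle with a white label and a grey foot. Next I measure both at higher zoom.

```bash
python3 - <<'E'
import cv2,numpy as np
t=cv2.imread("pics/top0.png");s=cv2.imread("pics/side0.png")
def c(im,x,y,w,h,f=8):
    o=cv2.resize(im[y:y+h,x:x+w],None,fx=f,fy=f,interpolation=cv2.INTER_CUBIC)
    for i in range(0,w,10): cv2.putText(o,str(x+i),(i*f,8),0,.3,(255,0,255),1); cv2.line(o,(i*f+4,10),(i*f+4,14),(255,0,255),1)
    for i in range(0,h,10): cv2.putText(o,str(y+i),(0,i*f+8),0,.3,(255,0,255),1)
    return o
cv2.imwrite("pics/d1.png",np.hstack([c(t,182,182,60,75)[:600],c(t,402,232,40,75)[:600]])[:, :800])
cv2.imwrite("pics/d2.png",c(s,228,172,85,60))
cv2.imwrite("pics/d3.png",c(s,352,300,100,75))
E
```

```text
(no output)
```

View pics/d1.png

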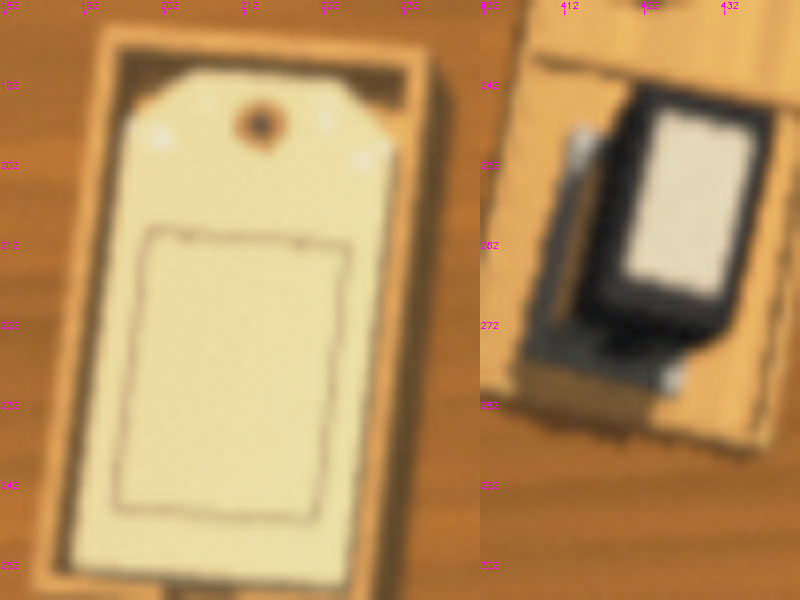

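View pics/d2.png

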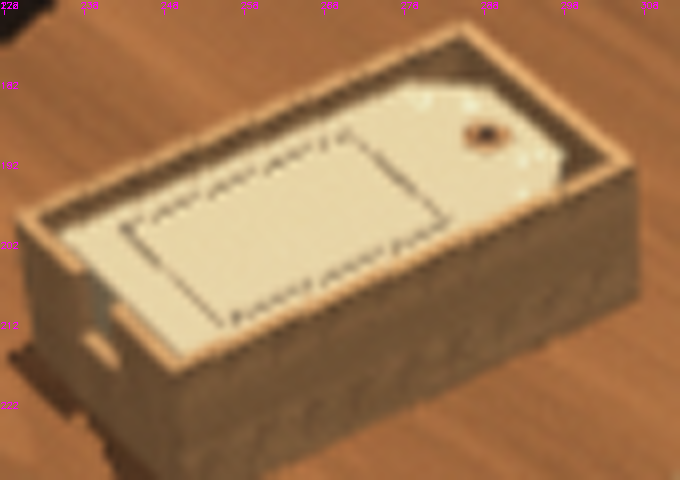

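View pics/d3.png

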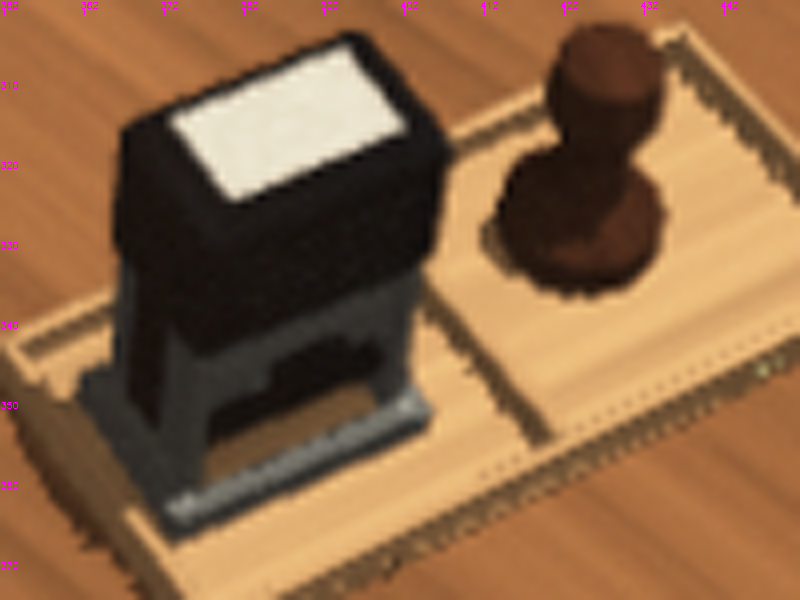

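```bash
python3 - <<'E'
from h import *
np.set_printoptions(precision=1,suppress=True)
def u(p,o,f=8): return [(p[0]+.5)/f-.5+o[0],(p[1]+.5)/f-.5+o[1]]
ot=[u(p,(182,182)) for p in [(147,230),(352,243),(317,521),(116,511),(261,124)]]
os_=[u(p,(228,172)) for p in [(347,133),(447,222),(233,320),(125,228),(487,135)]]
P=np.array([tri(a,b) for a,b in zip(ot,os_)]);print("outline",P)
z=P[:,2].mean();print("z",z)
def rect(C):
    C=np.array(C);c=C[:4].mean(0);ax=(C[0]+C[1]-C[2]-C[3])/2;ay=(C[0]+C[3]-C[1]-C[2])/2
    return c,np.linalg.norm(ax[:2]),np.linalg.norm(ay[:2]),np.arctan2(ax[1],ax[0]),np.arctan2(-ay[0],ay[1])
for zz in(35,40,45,50):
  print(zz,"top",rect([ray("top",p,zz) for p in ot[:4]]));print("  side",rect([ray("side",p,zz) for p in os_[:4]]))
print("tri",rect(P))
# rim at z=56 outer corners
rt=[u(p,(182,182)) for p in [(107,24),(434,46)]]
r4=[u(p,(165,175),4) for p in [(118,40),(287,52),(255,342),(86,325)]]
print("box top",rect([ray("top",p,56) for p in r4]))
rs=[u(p,(228,172)) for p in [(463,22),(636,158),(178,374),(17,214)]]
print("box side",rect([ray("side",p,56) for p in rs]))
lt=[u(p,(402,232)) for p in [(178,108),(277,128),(241,298),(142,278)]]
ls=[u(p,(352,300)) for p in [(345,45),(405,125),(235,200),(170,122)]]
P=np.array([tri(a,b) for a,b in zip(lt,ls)]);print("label",P,rect(P))
print(" top",rect([ray("top",p,116) for p in lt]));print(" side",rect([ray("side",p,116) for p in ls]))
tr=[u((p[0]-400,p[1]),(380,190),4) for p in [(540,25),(690,57),(633,392),(480,362)]]
T=[ray("top",p,16) for p in tr];r=rect(T);print("tray",r)
d=[ray("top",u((p[0]-400,p[1]),(380,190),4),16) for p in [(515,196),(657,222)]]
ex=np.array([np.cos(r[3]),np.sin(r[3])]);print("divider from tray low end",[(q[:2]-r[0][:2])@ex+r[1]/2 for q in d])
L=r[1];bc=r[0][:2]+ex*(-L/2+5+50);print("bay",bc)
E
```

```text
outline [[576.5 297.3  49.4]
 [569.2 236.6  51.1]
 [487.9 245.5  51. ]
 [492.  304.7  51.4]
 [607.5 263.4  50.9]]
z 50.77464696303055
35 top (array([534.3, 274.5,  35. ]), np.float64(85.58777875407962), np.float64(60.783338560162655), np.float64(-0.10850364877219762), np.float64(-0.09300020756397515))
  side (array([543.7, 287.6,  35. ]), np.float64(82.8410503818025), np.float64(60.72002328321757), np.float64(-0.1062450957798659), np.float64(-0.08439323802011668))
40 top (array([533.1, 273.5,  40. ]), np.float64(85.26495141566842), np.float64(60.55407074070561), np.float64(-0.10850364877219722), np.float64(-0.09300020756397345))
  side (array([540. , 282.2,  40. ]), np.float64(82.32808603425141), np.float64(60.34403569031279), np.float64(-0.10624509577986482), np.float64(-0.08439323802011786))
45 top (array([532. , 272.5,  45. ]), np.float64(84.94212407725733), np.float64(60.32480292124858), np.float64(-0.10850364877219701), np.float64(-0.09300020756397219))
  side (array([536.3, 276.8,  45. ]), np.float64(81.81512168670022), np.float64(59.96804809740789), np.float64(-0.1062450957798
[... 1062 characters left out ...]
46563737813194), np.float64(-0.26784101644129926), np.float64(-0.27934623501860556))
 top (array([ 434.6, -223.4,  116. ]), np.float64(49.2483577134333), np.float64(27.883640292962042), np.float64(-0.27798590199286766), np.float64(-0.23843844877021536))
 side (array([ 436.1, -222.8,  116. ]), np.float64(46.61737007173567), np.float64(25.852593558636613), np.float64(-0.26299703694056314), np.float64(-0.2714220117317806))
tray (array([ 488.8, -241.5,   16. ]), np.float64(210.97709756145), np.float64(92.79444400547976), np.float64(-0.24104532257244665), np.float64(-0.24232324513218545))
divider from tray low end [np.float64(102.95983574640417), np.float64(104.7309085852916)]
bay [ 439.8 -229.5]
```

```bash
cat >> h.py <<'E'
from scipy.spatial.transform import Rotation as Ro
def go(*tg):
    o=bot.get_obs();R=Ro.from_euler('xyz',o['tcp_rot']);print("t",round(o['time'],2),"p",o['tool_pos'].round(1),"rot",o['tcp_rot'].round(4),"F",o['contact_force'].round(1),"w",round(o['grip_width'],1))
    for x,y,z,yaw in tg:
        print((R.inv().apply(np.array([x,y,z])-o['tool_pos'])/10).round(2),"turn",round(-(yaw-o['tcp_rot'][2]),3))
E
python3 - <<'E'
from h import *
go((450,250,203,-.3),(435,-223,203,-.268))
E
```

```text
t 0.1 p [173.3 495.2 203.1] rot [-1.5721e+00  2.0000e-04 -3.3680e-01] F [ 1.1 -0.9  0.6] w 91.5
[ 3.422e+01  2.000e-02 -1.400e+01] turn -0.037
[ 48.43   0.07 -59.13] turn -0.069
```

Call:
apply_moves --rows '[[[34.2,0,-14],-0.037,9.18],[[34.2,0,-14],-0.037,9.18],[[34.2,0,-14],-0.037,9.18],[[34.2,0,-14],-0.037,9.18],[[34.2,0,-14],-0.037,9.18]]'

```text
time: 0.72
tool_pos: [408.2, 286.4, 203.1]
tcp_rot: [-1.572, 0.0, -0.3]
contact_force: [1.6, 0.5, -0.1]
grip_width: 91.7
```

```bash
python3 - <<'E'
from h import *
go((450,200,203,-.3),(450,-50,203,-.268),(435,-223,203,-.268))
E
```

```text
t 0.72 p [408.2 286.4 203.1] rot [-1.5722e+00  5.0000e-04 -2.9980e-01] F [ 1.6  0.5 -0.1] w 91.7
[ 6.54  0.01 -7.02] turn 0.0
[ 13.92   0.04 -30.9 ] turn -0.032
[ 17.6    0.07 -47.88] turn -0.032
```

Call:
apply_moves --rows '[[[4,0,-5],0,9.18],[[14,0,-31],-0.032,9.18],[[14,0,-31],-0.032,9.18],[[14,0,-31],-0.032,9.18],[[14,0,-31],-0.032,9.18]]'

```text
time: 1.35
tool_pos: [447.9, -21.3, 203.3]
tcp_rot: [-1.572, 0.001, -0.268]
contact_force: [1.3, 0.2, 0.3]
grip_width: 91.5
```

```bash
python3 - <<'E'
from h import *
go((435,-223,203,-.268))
E
```

```text
t 1.35 p [447.9 -21.3 203.3] rot [-1.5721e+00  6.0000e-04 -2.6770e-01] F [1.3 0.2 0.3] w 91.5
[  4.09   0.05 -19.79] turn 0.0
```

Call:
apply_moves --rows '[[[4.1,0,-19.8],0,9.18],[[4.1,0,-19.8],0,9.18],[[4.1,0,-19.8],0,9.18],[[4.1,0,-19.8],0,9.18],[[4.1,0,-19.8],0,9.18]]'

```text
time: 1.98
tool_pos: [434.7, -223.4, 203.0]
tcp_rot: [-1.571, 0.002, -0.27]
contact_force: [0.1, 0.1, -0.7]
grip_width: 91.6
```

```bash
python3 - <<'E'
from h import *
go((435,-223,203,-.268),(435,-223,89,-.268))
s=vision.capture("side")[:,:,::-1];t=vision.capture("top")[:,:,::-1]
f=lambda im,x,y:cv2.resize(im[y:y+150,x:x+100],None,fx=4,fy=4)
cv2.imwrite("pics/e1.png",np.hstack([f(s,345,240),f(t,380,190)]))
E
```

```text
t 1.98 p [ 434.7 -223.4  203. ] rot [-1.5713  0.0017 -0.2698] F [ 0.1  0.1 -0.7] w 91.6
[0.02 0.   0.04] turn -0.002
[ 0.04 11.4   0.05] turn -0.002
```

View pics/e1.png

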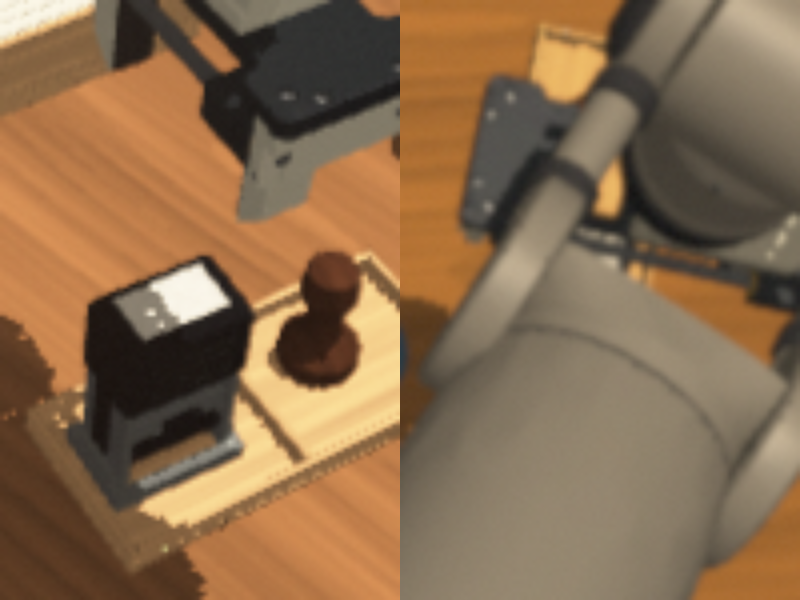

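The fingers straddle the stamp at the right heading, with the handle at crop (165,310) in the side view and nothing below the jaws. I'm descending in two parts.

Call:
apply_moves --rows '[[[0,5,0],0,9.18],[[0,8,0],0,9.18],[[0,10,0],0,9.18],[[0,11.2,0],0,9.18],[[0,11.4,0],0,9.18]]'

```text
time: 2.7
tool_pos: [434.9, -220.6, 89.1]
tcp_rot: [-1.571, 0.002, -0.265]
contact_force: [-0.1, -0.5, -0.7]
grip_width: 91.7
```

Call:
apply_moves --rows '[[[0,0,0],0,6],[[0,0,0],0,4.6],[[0,0,0],0,4.2],[[0,0,0],0,3.5],[[0,0,0],0,3.5]]'

```text
time: 3.32
tool_pos: [434.9, -220.7, 89.2]
tcp_rot: [-1.571, 0.002, -0.265]
contact_force: [0.6, 0.7, 0.3]
grip_width: 46.6
```

Call:
apply_moves --rows '[[[0,0,0],0,3],[[0,0,0],0,3],[[0,0,0],0,3]]'

```text
time: 3.7
tool_pos: [435.0, -220.7, 89.2]
tcp_rot: [-1.571, 0.002, -0.265]
contact_force: [-0.8, 0.7, 0.4]
grip_width: 40.8
```

```bash
python3 - <<'E'
from h import *
go((435,-223,89,-.268))
s=vision.capture("side")[:,:,::-1]
f=lambda im,x,y:cv2.resize(im[y:y+150,x:x+150],None,fx=4,fy=4)
cv2.imwrite("pics/e2.png",f(s,330,240))
E
```

```text
t 3.7 p [ 435.  -220.7   89.2] rot [-1.571   0.002  -0.2654] F [-0.8  0.7  0.4] w 40.8
[ 0.06  0.02 -0.22] turn 0.003
```

View pics/e2.png

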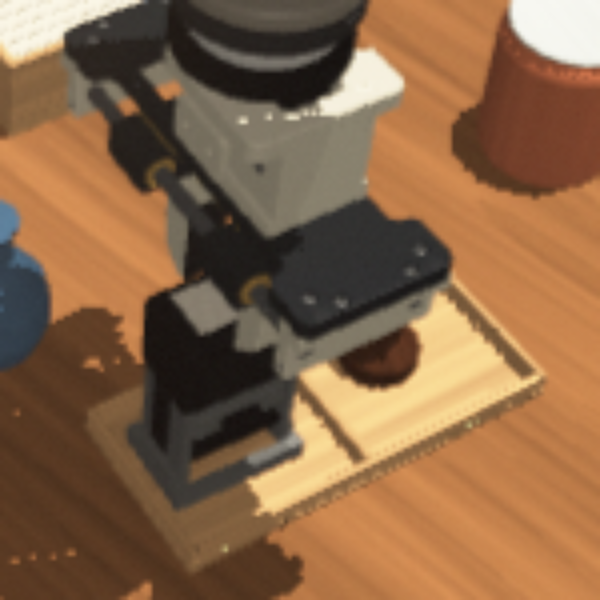

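The jaws stopped at 40.8 mm on the handle. I'm lifting now.

Call:
apply_moves --rows '[[[0,0,0],0,3],[[0,-2,0],0,3],[[0,-6,0],0,3],[[0,-11,0],0,3],[[0,-13,0],0,3]]'

```text
time: 4.38
tool_pos: [436.0, -221.1, 221.8]
tcp_rot: [-1.572, -0.002, -0.265]
contact_force: [0.9, -0.5, -2.5]
grip_width: 40.7
```

```bash
python3 - <<'E'
from h import *
go((460,0,220,-.2),(500,150,220,-.1),(531.5,271.5,220,-.098))
s=vision.capture("side")[:,:,::-1]
f=lambda im,x,y:cv2.resize(im[y:y+150,x:x+150],None,fx=4,fy=4)
cv2.imwrite("pics/e3.png",f(s,330,200))
E
```

```text
t 4.38 p [ 436.  -221.1  221.8] rot [-1.5721 -0.0017 -0.2654] F [ 0.9 -0.5 -2.5] w 40.7
[-3.48  0.15 21.97] turn -0.065
[-3.56  0.13 37.49] turn -0.165
[-3.7   0.11 50.04] turn -0.167
```

View pics/e3.png

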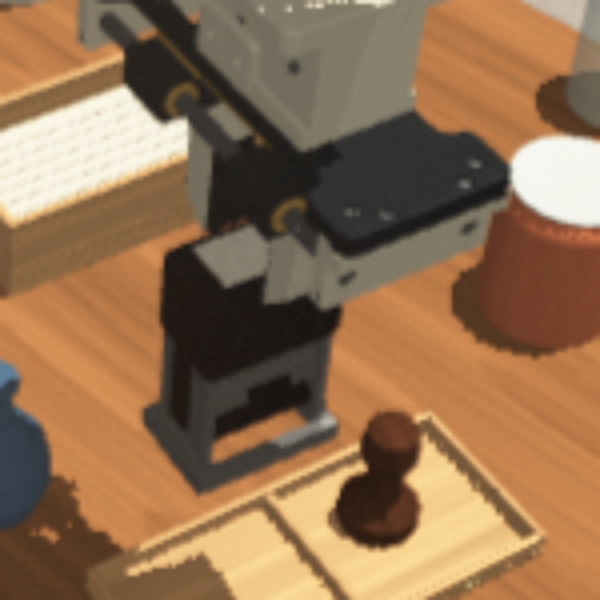

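The stamp hangs upright, with its foot corner at about (200,490) in the crop. I'm carrying it to the tag box in two calls.

Call:
apply_moves --rows '[[[-3.5,0,28],-0.1,3],[[-3.5,0,28],-0.1,3],[[-3.5,0,28],-0.1,3],[[-3.5,0,28],-0.1,3],[[-3.5,0,28],-0.1,3]]'

```text
time: 5.05
tool_pos: [475.5, 60.9, 221.5]
tcp_rot: [-1.573, -0.002, -0.163]
contact_force: [0.9, -0.5, -2.3]
grip_width: 40.7
```

```bash
python3 - <<'E'
from h import *
go((531.5,271.5,220,-.098))
E
```

```text
t 5.05 p [475.5  60.9 221.5] rot [-1.573  -0.0017 -0.1627] F [ 0.9 -0.5 -2.3] w 40.7
[ 2.12  0.11 21.69] turn -0.065
```

Call:
apply_moves --rows '[[[2.1,0,21.7],-0.065,3],[[2.1,0,21.7],-0.065,3],[[2.1,0,21.7],-0.065,3],[[2.1,0,21.7],-0.065,3],[[2.1,0,21.7],-0.065,3]]'

```text
time: 5.68
tool_pos: [530.6, 273.7, 218.9]
tcp_rot: [-1.574, 0.001, -0.094]
contact_force: [-1.3, 0.6, -2.1]
grip_width: 40.6
```

```bash
python3 - <<'E'
from h import *
go((531.5,271.5,160,-.098))
s=vision.capture("side")[:,:,::-1];t=vision.capture("top")[:,:,::-1]
cv2.imwrite("pics/f1s.png",s);cv2.imwrite("pics/f1t.png",t)
f=lambda im,x,y:cv2.resize(im[y:y+75,x:x+100],None,fx=8,fy=8,interpolation=cv2.INTER_CUBIC)
cv2.imwrite("pics/f1.png",f(s,220,120)); cv2.imwrite("pics/f2.png",f(t,160,180))
o=bot.get_obs();R=Ro.from_euler('xyz',o['tcp_rot'])
for dx,dz in((36,24),(36,-24),(-36,-24),(-36,24)):
    P=o['tool_pos']+R.apply([dx,85,dz]);p=proj("side",P);print(p.round(1),((p-[220,120]+.5)*8).round())
E
```

```text
t 5.67 p [530.6 273.7 218.9] rot [-1.5738e+00  1.2000e-03 -9.4400e-02] F [-1.3  0.6 -2.1] w 40.6
[ 0.12  5.89 -0.2 ] turn 0.004
[267.3 162.8] [383. 346.]
[278.2 171.5] [469. 416.]
[252.8 182.4] [266. 503.]
[242.3 173.2] [182. 429.]
```

View pics/f1.png

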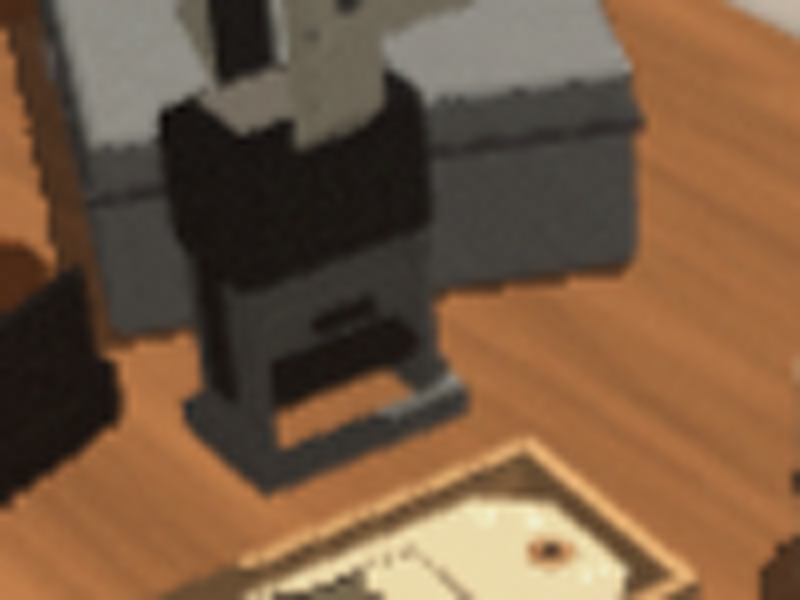

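View pics/f2.png

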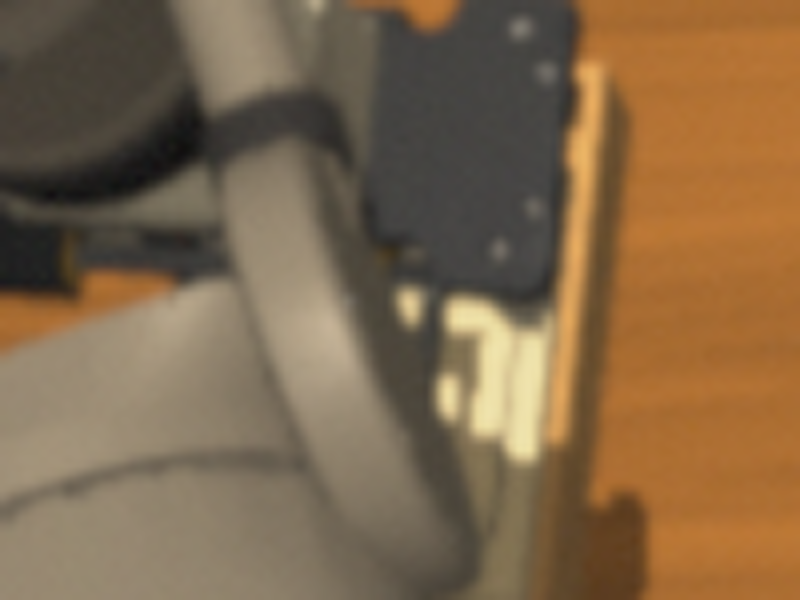

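The foot's corners are within about 1 px of where the gripper pose predicts: measured (267,493) against (266,503) in the crop. The stamp is upright. I'm lowering to just above the rim and then comparing foot to outline.

Call:
apply_moves --rows '[[[0.1,3,-0.2],0.004,3],[[0.1,5.5,-0.2],0.004,3],[[0.1,6.8,-0.2],0.004,3],[[0.1,7.2,-0.2],0.004,3],[[0.1,7.2,-0.2],0.004,3]]'

```text
time: 6.4
tool_pos: [531.8, 268.7, 148.4]
tcp_rot: [-1.574, -0.0, -0.102]
contact_force: [-0.2, -0.6, -1.2]
grip_width: 40.4
```

```bash
cat > look.py <<'E'
from h import *
import sys
go((531.5,271.3,134.5,-.098))
s=vision.capture("side")[:,:,::-1]
cv2.imwrite(f"pics/{sys.argv[1]}.png",cv2.resize(s[150:225,220:320],None,fx=8,fy=8,interpolation=cv2.INTER_CUBIC))
o=bot.get_obs();R=Ro.from_euler('xyz',o['tcp_rot'])
for dx,dz in((36,24),(36,-24),(-36,-24),(-36,24)):
    P=o['tool_pos']+R.apply([dx,85,dz]);p=proj("side",P);print(((p-[220,150]+.5)*8).round())
E
python3 look.py g1
```

```text
t 6.4 p [531.8 268.7 148.4] rot [-1.5741e+00 -3.0000e-04 -1.0150e-01] F [-0.2 -0.6 -1.2] w 40.4
[-0.06  1.39  0.26] turn -0.004
[408. 294.]
[492. 365.]
[296. 453.]
[215. 378.]
```

View pics/g1.png

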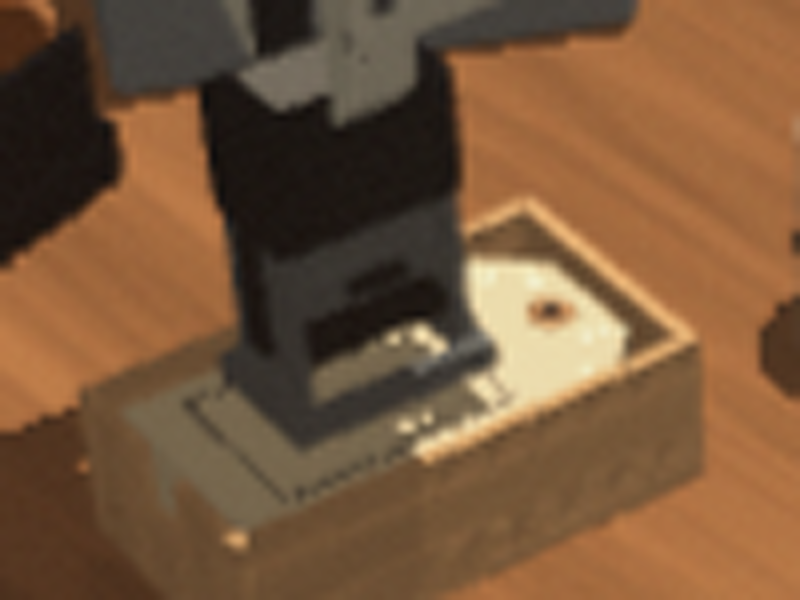

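The foot hovers just above the outline; its near corner is at crop (305,445) and the outline's is at (290,497). I'm correcting y and lowering close to the pile.

Call:
apply_moves --rows '[[[-0.05,0.2,0.26],-0.004,3],[[-0.05,0.5,0.26],-0.004,3],[[-0.05,0.8,0.26],-0.004,3],[[-0.05,0.9,0.26],-0.004,3],[[-0.05,0.9,0.26],-0.004,3]]'

```text
time: 7.08
tool_pos: [531.6, 271.4, 139.5]
tcp_rot: [-1.574, -0.001, -0.097]
contact_force: [-0.3, -0.3, -1.1]
grip_width: 40.6
```

```bash
python3 look.py g2
```

```text
t 7.08 p [531.6 271.4 139.5] rot [-1.574e+00 -5.000e-04 -9.740e-02] F [-0.3 -0.3 -1.1] w 40.6
[-0.01  0.5  -0.01] turn 0.001
[404. 313.]
[488. 384.]
[294. 473.]
[213. 398.]
```

View pics/g2.png

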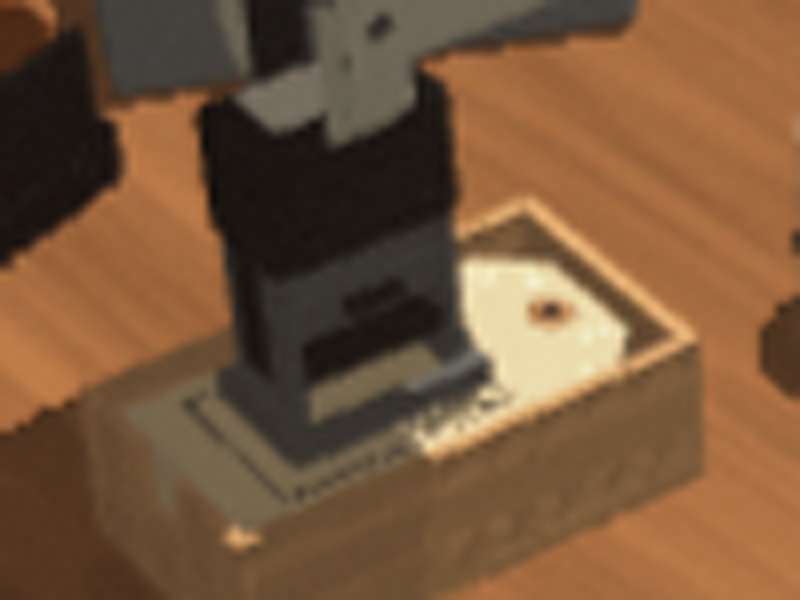

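The near corner at (302,465) should land at about (302,478). Dead centre would be (302,480), so the position is good. Now I feel for the pile.

Call:
apply_moves --rows '[[[0,0.15,0],0,3],[[0,0.3,0],0,3],[[0,0.3,0],0,3]]'

```text
time: 7.5
tool_pos: [531.6, 271.4, 136.5]
tcp_rot: [-1.574, -0.0, -0.097]
contact_force: [-0.5, -0.5, -0.9]
grip_width: 41.0
```

Call:
apply_moves --rows '[[[0,0.1,0],0,3],[[0,0.2,0],0,3],[[0,0.2,0],0,3]]'

```text
time: 7.88
tool_pos: [531.6, 271.4, 134.4]
tcp_rot: [-1.574, -0.0, -0.097]
contact_force: [0.2, -0.3, -1.8]
grip_width: 40.9
```

Call:
apply_moves --rows '[[[0,0.1,0],0,3],[[0,0.1,0],0,3],[[0,0.1,0],0,3]]'

```text
time: 8.25
tool_pos: [531.7, 271.4, 133.6]
tcp_rot: [-1.574, -0.001, -0.097]
contact_force: [0.7, -0.4, 1.2]
grip_width: 40.8
```

```bash
python3 look.py g3
```

```text
t 8.25 p [531.7 271.4 133.6] rot [-1.574e+00 -9.000e-04 -9.740e-02] F [ 0.7 -0.4  1.2] w 40.8
[-0.02 -0.09 -0.01] turn 0.001
[406. 328.]
[489. 399.]
[296. 488.]
[215. 413.]
```

View pics/g3.png

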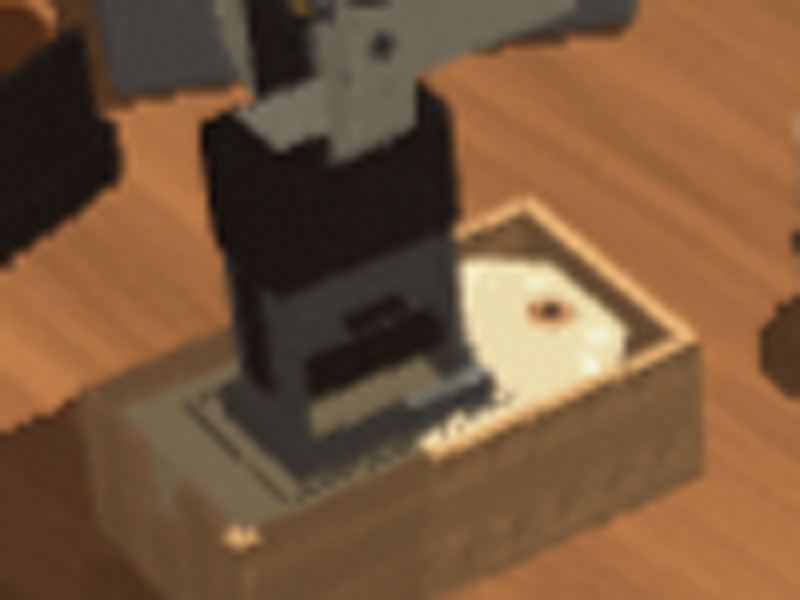

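```bash
python3 - <<'E'
from h import *
s=vision.capture("side")[:,:,::-1]; cv2.imwrite("pics/s4.png",s)
o=cv2.resize(s[190:217,240:287],None,fx=16,fy=16,interpolation=cv2.INTER_NEAREST).astype(float)
o=np.clip(o*1.8,0,255).astype(np.uint8)
# overlay: outline corners (measured in first side picture)
oc=[((x+.5)/8-.5+228,(y+.5)/8-.5+172) for x,y in [(347,133),(447,222),(233,320),(125,228)]]
q=np.array([[(x-240+.5)*16,(y-190+.5)*16] for x,y in oc],int);cv2.polylines(o,[q],True,(0,255,0),1)
# ideal foot via homography
H=cv2.getPerspectiveTransform(np.float32([[42,30],[42,-30],[-42,-30],[-42,30]]),np.float32(q))
f=cv2.perspectiveTransform(np.float32([[[36,24],[36,-24],[-36,-24],[-36,24]]]),H)[0].astype(int)
cv2.polylines(o,[f],True,(0,0,255),1)
cv2.imwrite("pics/g4.png",o)
E
```

```text
(no output)
```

View pics/g4.png

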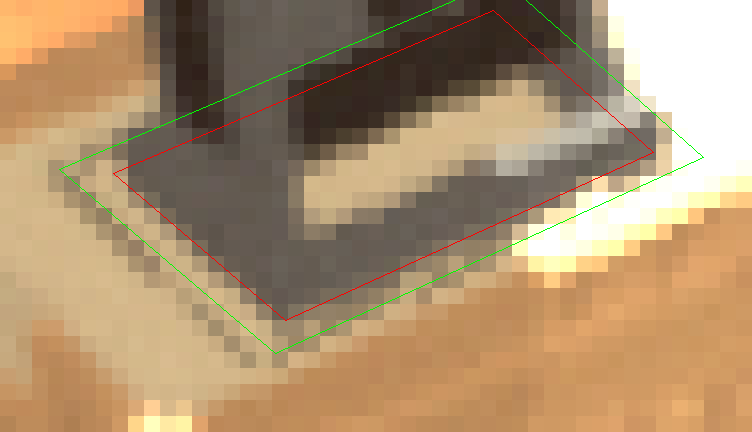

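The foot (dark area) matches the ideal inset box (red) to about 1 mm, and the pile is touched. Pressing in steps.

Call:
apply_moves --rows '[[[0,0.3,0],0,3],[[0,0.6,0],0,3],[[0,0.9,0],0,3],[[0,0.9,0],0,3]]'

```text
time: 8.85
tool_pos: [532.0, 271.2, 124.9]
tcp_rot: [-1.574, -0.002, -0.097]
contact_force: [-0.8, -1.9, 6.8]
grip_width: 40.5
```

```bash
python3 look.py g5
```

```text
t 8.85 p [532.  271.2 124.9] rot [-1.574e+00 -1.500e-03 -9.740e-02] F [-0.8 -1.9  6.8] w 40.5
[-0.05 -0.96  0.  ] turn 0.001
[409. 349.]
[492. 421.]
[300. 509.]
[219. 434.]
```

View pics/g5.png

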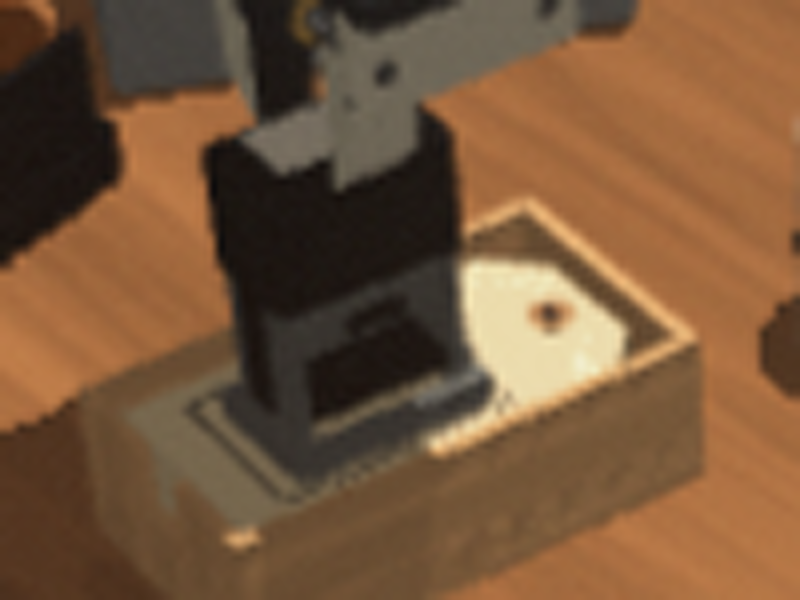

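Handle is going down about 8 mm, the foot is still in the outline, and the force fits the spring. Continuing.

Call:
apply_moves --rows '[[[0,0.4,0],0,3],[[0,0.8,0],0,3],[[0,0.95,0],0,3],[[0,0.95,0],0,3]]'

```text
time: 9.4
tool_pos: [532.1, 271.0, 116.4]
tcp_rot: [-1.574, -0.002, -0.097]
contact_force: [-3.4, -2.0, 9.0]
grip_width: 40.5
```

Call:
apply_moves --rows '[[[0,0.1,0],0,3],[[0,0.2,0],0,3],[[0,0.2,0],0,3]]'

```text
time: 9.78
tool_pos: [532.2, 270.9, 115.4]
tcp_rot: [-1.574, -0.003, -0.097]
contact_force: [-3.4, -2.3, 9.6]
grip_width: 40.7
```

Call:
apply_moves --rows '[[[0,0.1,0],0,3],[[0,0.25,0],0,3],[[0,0.25,0],0,3]]'

```text
time: 10.15
tool_pos: [532.2, 270.8, 114.1]
tcp_rot: [-1.574, -0.004, -0.097]
contact_force: [-2.1, -2.1, 11.2]
grip_width: 40.7
```

Call:
apply_moves --rows '[[[0,0.1,0],0,3],[[0,0.2,0],0,3],[[0,0.2,0],0,3]]'

```text
time: 10.52
tool_pos: [532.2, 270.8, 113.2]
tcp_rot: [-1.573, -0.005, -0.097]
contact_force: [-3.3, -3.1, 11.3]
grip_width: 40.6
```

Call:
apply_moves --rows '[[[0,0.15,0],0,3],[[0,0.25,0],0,3],[[0,0.25,0],0,3]]'

```text
time: 10.9
tool_pos: [532.3, 270.7, 112.2]
tcp_rot: [-1.573, -0.006, -0.097]
contact_force: [-4.0, -3.6, 13.1]
grip_width: 40.7
```

```bash
python3 look.py g6
```

```text
t 10.9 p [532.3 270.7 112.2] rot [-1.5732 -0.0058 -0.0972] F [-4.  -3.6 13.1] w 40.7
[-0.07 -2.24  0.05] turn 0.001
[415. 380.]
[497. 452.]
[306. 541.]
[226. 466.]
```

View pics/g6.png

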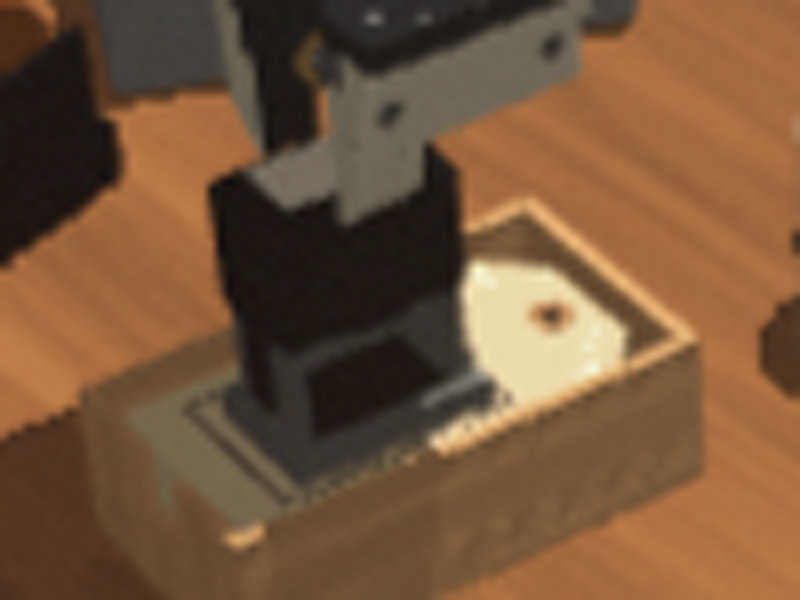

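Call:
apply_moves --rows '[[[0,0.15,0],0,3],[[0,0.27,0],0,3],[[0,0.27,0],0,3]]'

```text
time: 11.32
tool_pos: [532.4, 270.6, 111.6]
tcp_rot: [-1.573, -0.007, -0.097]
contact_force: [-5.8, -3.1, 18.1]
grip_width: 40.7
```

Call:
apply_moves --rows '[[[0,0.1,0],0,3],[[0,0.22,0],0,3],[[0,0.22,0],0,3]]'

```text
time: 11.7
tool_pos: [532.5, 270.6, 111.6]
tcp_rot: [-1.572, -0.009, -0.097]
contact_force: [-6.1, -3.5, 16.1]
grip_width: 40.2
```

Stiffness jumped to about 8 N/mm, which is the pile alone, so the handle is on its stop at about 17 N. Holding briefly.

Call:
apply_moves --rows '[[[0,0.25,0],0,3],[[0,0.25,0],0,3],[[0,0.25,0],0,3]]'

```text
time: 12.08
tool_pos: [532.6, 270.5, 111.5]
tcp_rot: [-1.572, -0.01, -0.097]
contact_force: [-5.4, -2.8, 18.1]
grip_width: 40.7
```

```bash
python3 look.py g7
```

```text
t 12.07 p [532.6 270.5 111.5] rot [-1.5718 -0.0103 -0.0969] F [-5.4 -2.8 18.1] w 40.7
[-0.09 -2.3   0.06] turn 0.001
[416. 380.]
[499. 452.]
[308. 543.]
[228. 467.]
```

View pics/g7.png

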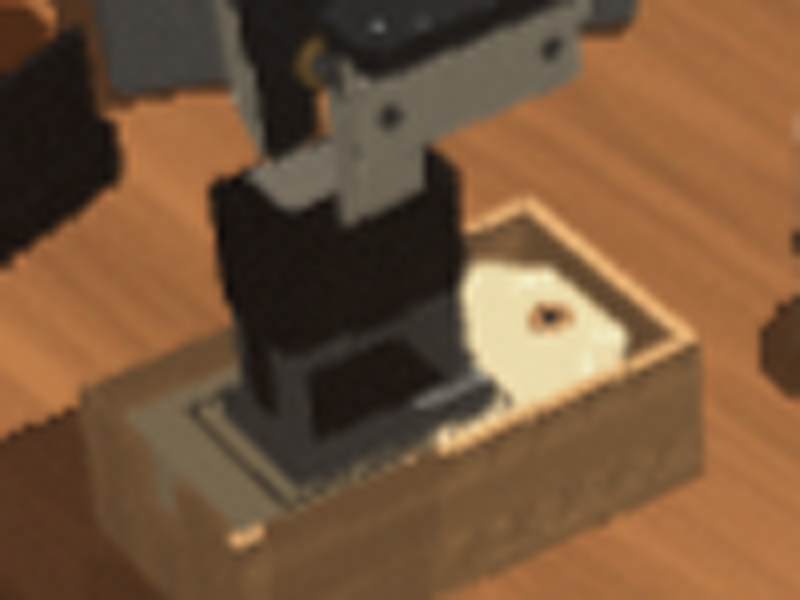

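The handle is down on the stop and the foot is still inside the outline, with a visible margin at the near corner (304,480) and a smaller one at the +x end (497,395). About 0.75 s was held at roughly 17–18 N. Now lifting.

Call:
apply_moves --rows '[[[-0.1,-0.6,0],0,3],[[-0.1,-1.4,0],0,3],[[-0.1,-2.1,0.05],0,3],[[-0.1,-3,0.05],0,3],[[-0.1,-3.5,0.05],0,3]]'

```text
time: 12.75
tool_pos: [530.9, 271.3, 146.2]
tcp_rot: [-1.572, -0.009, -0.097]
contact_force: [-0.6, 0.4, -1.7]
grip_width: 40.6
```

Call:
apply_moves --rows '[[[0,-3,0],0,3],[[0,-6,0],0,3],[[0,-7.5,0],0,3],[[0,-7.5,0],0,3]]'

```text
time: 13.25
tool_pos: [530.4, 271.6, 221.6]
tcp_rot: [-1.572, -0.01, -0.097]
contact_force: [0.6, 0.7, -2.0]
grip_width: 40.5
```

```bash
python3 - <<'E'
from h import *
go((480,60,220,-.16),(440,-229.5,220,-.241))
s=vision.capture("side")[:,:,::-1]
cv2.imwrite("pics/i1.png",cv2.resize(s[110:230,200:320],None,fx=5,fy=5,interpolation=cv2.INTER_CUBIC))
E
```

```text
t 13.25 p [530.4 271.6 221.6] rot [-1.5715 -0.0103 -0.0967] F [ 0.6  0.7 -2. ] w 40.5
[ -2.98   0.15 -21.55] turn 0.063
[ -4.16   0.15 -50.75] turn 0.144
```

View pics/i1.png

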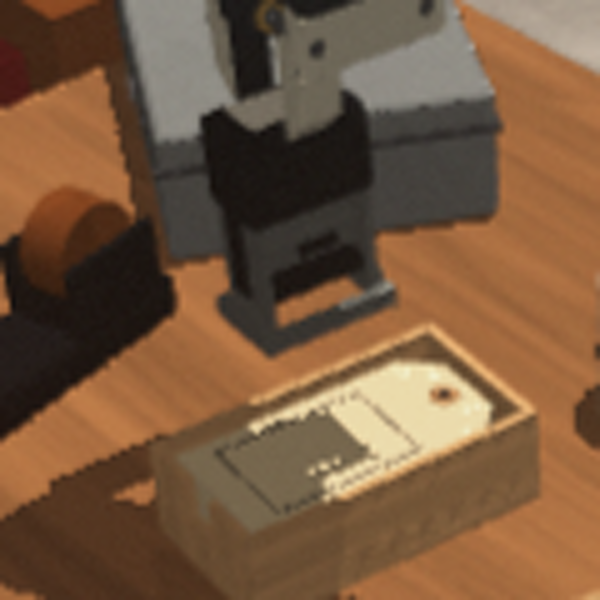

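No ink mark is discernible in the arm's shadow. I'll carry the stamp away and then look at the tag from the top.

Call:
apply_moves --rows '[[[-3,0.1,-22],0.063,3],[[-3,0.1,-22],0.063,3],[[-3,0.1,-22],0.063,3],[[-3,0.1,-22],0.063,3],[[-3,0.1,-22],0.063,3]]'

```text
time: 13.92
tool_pos: [477.7, 53.3, 218.4]
tcp_rot: [-1.572, -0.006, -0.163]
contact_force: [0.2, 0.6, -1.5]
grip_width: 40.7
```

```bash
python3 - <<'E'
from h import *
go((440,-229.5,222,-.241))
t=vision.capture("top")[:,:,::-1]
cv2.imwrite("pics/j1.png",np.hstack([cv2.resize(x[180:255,182:242],None,fx=6,fy=6,interpolation=cv2.INTER_CUBIC) for x in(t,cv2.imread("pics/top0.png"))]))
E
```

```text
t 13.93 p [477.7  53.3 218.4] rot [-1.5725 -0.0058 -0.1635] F [ 0.2  0.6 -1.5] w 40.7
[  0.89  -0.31 -28.52] turn 0.078
```

View pics/j1.png

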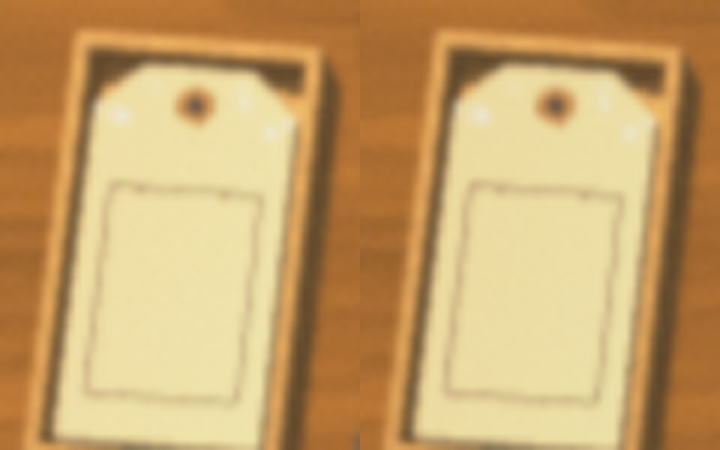

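The outline is clean and looks the same before and after. The simulator seems not to draw ink, so the print evidence is the travel and the stiffness. Carrying on to the bay.

Call:
apply_moves --rows '[[[0.9,0,-28.5],0.078,3],[[0.9,0,-28.5],0.078,3],[[0.9,0,-28.5],0.078,3],[[0.9,0,-28.5],0.078,3],[[0.9,0,-28.5],0.078,3]]'

```text
time: 14.6
tool_pos: [441.0, -229.7, 217.9]
tcp_rot: [-1.571, -0.005, -0.241]
contact_force: [0.5, 0.5, -1.1]
grip_width: 40.6
```

Call:
apply_moves --rows '[[[0,0,0],0,3]]'

```text
time: 14.72
tool_pos: [441.2, -230.8, 216.8]
tcp_rot: [-1.57, -0.004, -0.243]
contact_force: [-0.3, -0.1, -2.0]
grip_width: 40.8
```

```bash
python3 - <<'E'
from h import *
go((439.5,-229.5,112,-.241))
s=vision.capture("side")[:,:,::-1]
cv2.imwrite("pics/k1.png",cv2.resize(s[230:380,330:480],None,fx=4,fy=4,interpolation=cv2.INTER_CUBIC))
E
```

```text
t 14.72 p [ 441.2 -230.8  216.8] rot [-1.5701 -0.0043 -0.2431] F [-0.3 -0.1 -2. ] w 40.8
[-0.24 10.48  0.08] turn -0.002
```

View pics/k1.png

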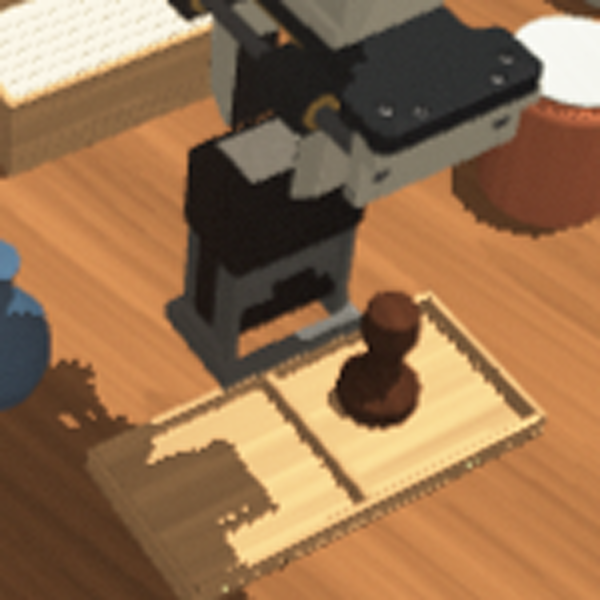

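The stamp hangs upright behind its empty bay in this view, with the round stamp at crop (378,360) clear of it. Lowering.

Call:
apply_moves --rows '[[[-0.2,4,0.1],0,3],[[-0.2,7.5,0.1],0,3],[[-0.2,10,0.1],0,3],[[-0.2,10.5,0.1],0,3],[[-0.2,10.5,0.1],0,3]]'

```text
time: 15.4
tool_pos: [440.6, -227.1, 112.1]
tcp_rot: [-1.569, -0.004, -0.24]
contact_force: [0.4, 0.0, -0.6]
grip_width: 40.6
```

```bash
python3 - <<'E'
from h import *
go((439.5,-229.5,91,-.241))
s=vision.capture("side")[:,:,::-1]
cv2.imwrite("pics/k2.png",cv2.resize(s[270:395,330:480],None,fx=5,fy=5,interpolation=cv2.INTER_CUBIC))
E
```

```text
t 15.4 p [ 440.6 -227.1  112.1] rot [-1.5693 -0.0039 -0.2404] F [ 0.4  0.  -0.6] w 40.6
[-0.06  2.11 -0.26] turn 0.001
```

View pics/k2.png

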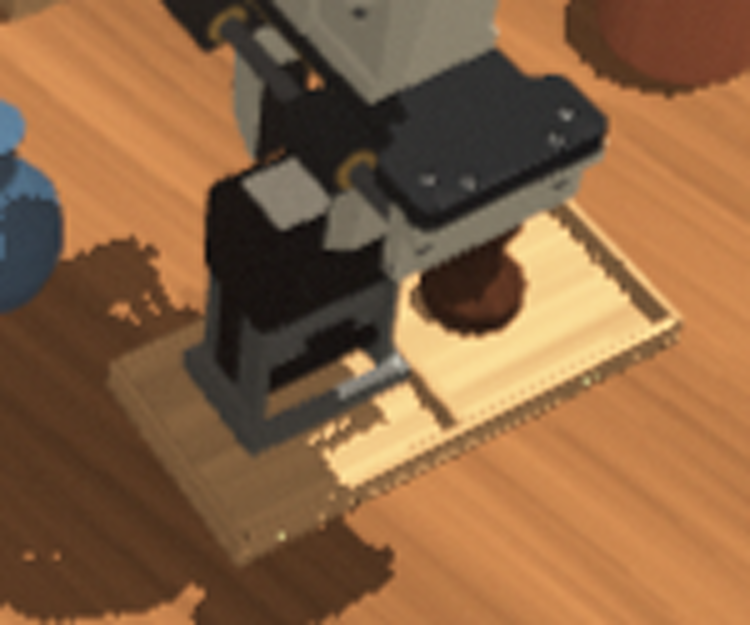

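Call:
apply_moves --rows '[[[-0.05,0.7,-0.2],0,3],[[-0.05,1.4,-0.2],0,3],[[-0.05,1.8,-0.2],0,3],[[-0.05,1.9,-0.2],0,3],[[-0.05,2.0,-0.2],0,3]]'

```text
time: 16.08
tool_pos: [440.0, -229.5, 92.6]
tcp_rot: [-1.57, -0.005, -0.241]
contact_force: [-0.1, 0.8, -0.7]
grip_width: 40.7
```

Call:
apply_moves --rows '[[[0,0.1,0],0,3],[[0,0.2,0],0,3],[[0,0.2,0],0,3]]'

```text
time: 16.45
tool_pos: [440.0, -229.5, 90.6]
tcp_rot: [-1.57, -0.005, -0.241]
contact_force: [0.7, 0.2, -0.5]
grip_width: 41.1
```

Call:
apply_moves --rows '[[[0,0.07,0],0,3],[[0,0.15,0],0,3],[[0,0.15,0],0,3]]'

```text
time: 16.82
tool_pos: [440.2, -229.6, 89.3]
tcp_rot: [-1.57, -0.006, -0.241]
contact_force: [-0.1, -0.5, -0.2]
grip_width: 40.6
```

Call:
apply_moves --rows '[[[0,0.05,0],0,3],[[0,0.1,0],0,3],[[0,0.1,0],0,3]]'

```text
time: 17.2
tool_pos: [440.5, -229.9, 88.6]
tcp_rot: [-1.57, -0.007, -0.241]
contact_force: [0.5, -1.6, 4.1]
grip_width: 41.0
```

Foot on the floor (+4 N). Opening.

Call:
apply_moves --rows '[[[0,0,0],0,5],[[0,0,0],0,6.5],[[0,0,0],0,8],[[0,0,0],0,9],[[0,0,0],0,9]]'

```text
time: 17.82
tool_pos: [440.5, -229.9, 88.5]
tcp_rot: [-1.57, -0.007, -0.241]
contact_force: [-0.6, -0.2, -0.4]
grip_width: 85.4
```

```bash
python3 - <<'E'
from h import *
go((439.5,-229.5,200,-.241))
s=vision.capture("side")[:,:,::-1]
cv2.imwrite("pics/k3.png",cv2.resize(s[270:395,330:480],None,fx=5,fy=5,interpolation=cv2.INTER_CUBIC))
E
```

```text
t 17.82 p [ 440.5 -229.9   88.5] rot [-1.5704 -0.0065 -0.241 ] F [-0.6 -0.2 -0.4] w 85.4
[ -0.03 -11.15   0.02] turn 0.0
```

View pics/k3.png

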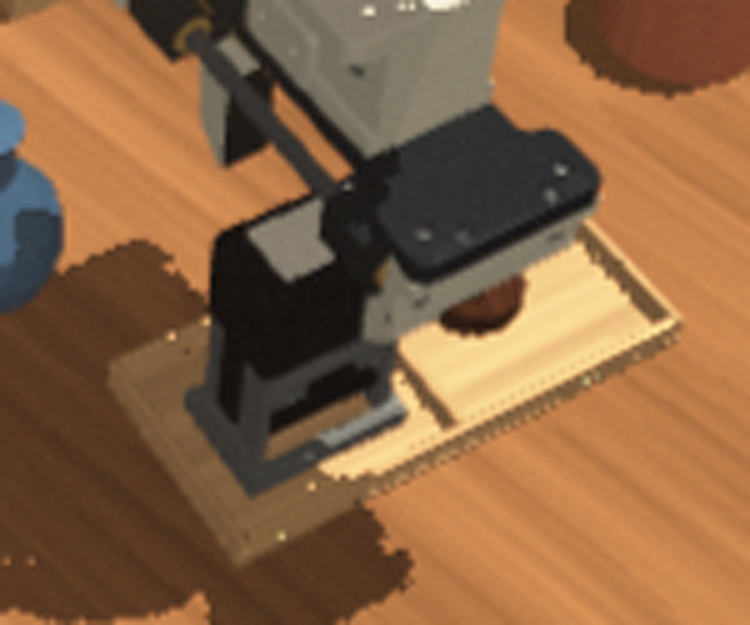

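The stamp stands in the bay with the jaws clear. Retreating straight up, then aside for a last look.

Call:
apply_moves --rows '[[[0,-3,0],0,9.1],[[0,-8,0],0,9.1],[[0,-13,0],0,9.1],[[0,-15,0],0,9.1]]'

```text
time: 18.38
tool_pos: [440.4, -230.3, 241.7]
tcp_rot: [-1.572, -0.011, -0.241]
contact_force: [-0.4, -0.1, -0.9]
grip_width: 90.8
```

Call:
apply_moves --rows '[[[3,0,30],0,9.1],[[3,0,30],0,9.1],[[3,0,30],0,9.1],[[3,0,30],0,9.1],[[3,0,30],0,9.1]]'

```text
time: 19.0
tool_pos: [541.5, 56.2, 241.7]
tcp_rot: [-1.572, -0.012, -0.24]
contact_force: [0.1, 0.1, 0.4]
grip_width: 90.7
```

```bash
python3 - <<'E'
from h import *
go((439.5,-229.5,200,-.241))
s=vision.capture("side")[:,:,::-1];t=vision.capture("top")[:,:,::-1]
f=lambda im,x,y:cv2.resize(im[y:y+100,x:x+100],None,fx=4,fy=4,interpolation=cv2.INTER_CUBIC)
cv2.imwrite("pics/l1.png",np.hstack([f(s,350,290),f(t,380,190)]));cv2.imwrite("pics/l2.png",t)
E
```

```text
t 19.0 p [541.5  56.2 241.7] rot [-1.5722 -0.0115 -0.2399] F [0.1 0.1 0.4] w 90.7
[ -3.17   4.18 -30.17] turn 0.001
```

View pics/l1.png

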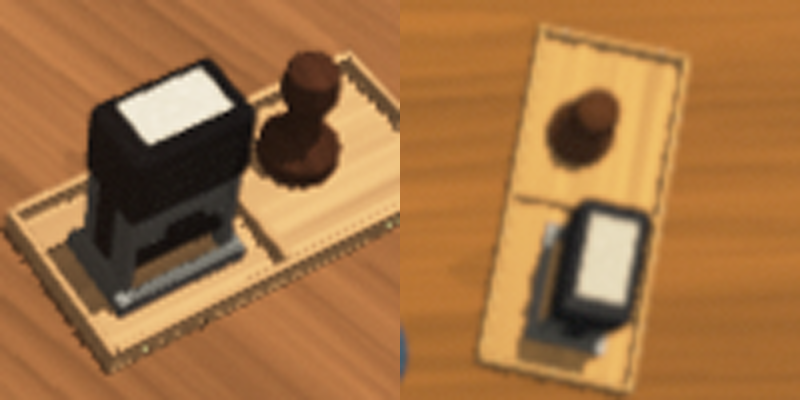

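View pics/l2.png

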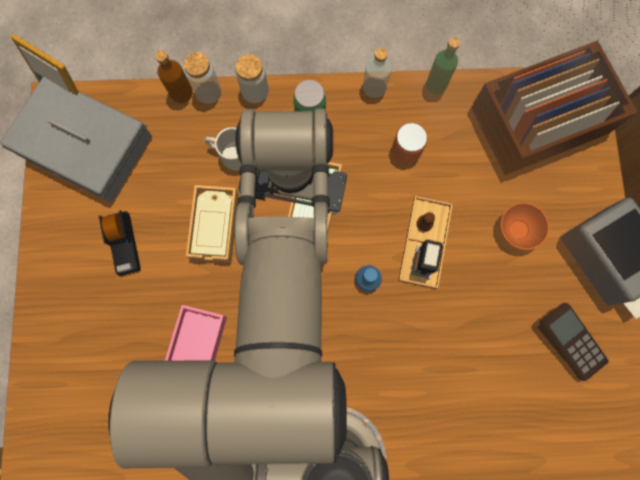

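```bash
python3 - <<'E'
from h import *
a=(380+207/4,190+259/4);b=(350+176/4,290+104/4)
print(ray("top",a,116),ray("side",b,116),tri(a,b))
from scipy.spatial.transform import Rotation
p=tri(a,b)[:2]-[439.3,-229.4];c,s=np.cos(-.241),np.sin(-.241);print("in bay",p@[c,s],p@[-s,c])
E
```

```text
[ 439.06581855 -232.6728649   116.        ] [ 442.41376774 -232.36714304  116.        ] [ 439.63551079 -232.95407983  118.44030319]
in bay 1.1740803597418636 -3.371288511254881
```

The stamp is within 4 mm of the bay's centre, and its top is at full height (118 mm measured, 116 nominal), so the handle is up. Handing in.

```bash
python3 - <<'E'
from plant import order
print(order.close_job())
E
```

```text
the job is handed in; nothing more can be done
None
```

I printed on the top tag, stood the stamp back in its bay and let go, and handed the job in at about 19 s. One check stayed open: the cameras showed no ink on the tag.

- **Print:** I set the foot about 1 mm off the outline's centre and pushed the handle straight down. It travelled about 20 mm. At the bottom the stiffness jumped to about 8 N/mm, which is the pile alone, so I take the handle to have been on its stop. It stayed there about 0.75 s with the wrist reading 16–18 N, roughly 20 N on the foot with the stamp's weight.
- **Drift while pressing:** the foot crept about 1–2 mm towards the holed end under side load. That still looked to be within the 6 mm limit.
- **No ink seen:** the tag looked the same before and after, so the evidence for the print is only the travel and force.
- **Stamp in its bay:** at the last look it stood upright and released, about 1 mm and 3 mm from the bay's centre in x and y. Its top measured 118 mm against 116 mm nominal, so the handle is fully up. The jaws were open and clear of it.
- **Other things:** the round stamp, vase and tin showed no visible shift in the last top view. The arm partly hid the mug and fully hid the bell there, so I did not recheck those two, but it never went low near them.

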